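Load the magnetic separation stand and hold its magnets up

ROBOT

A 6-joint arm with a two-finger parallel gripper is mounted at the origin on a cart in front of the work surface, level with it; the furniture and walls round the work are solid. World frame = base frame: x ahead of the robot, y to its left, z up, the work surface at z = 0. Lengths are in m, angles in rad, forces in N, time in s.
With the tool pointing down it reaches from about 0.275 to 0.85 m from the base axis. Payload 19 kg.
Tool frame: the origin (TCP) lies midway between the tips of the shut fingers; the grasp point (between the pads) lies 19 mm behind it; z points along the fingers, y is the line along which they close (so a half turn about z gives the same grasp; the last joint's range is limited). The gripper opens to 85 mm and grips with 20 to 120 N. Pads are 22 mm wide; open, the fingers measure 114 mm over their backs; the gripper's body (76 mm by 85 mm) begins 54 mm behind the grasp point. The pads swing forward as they close: fully open they stand 13 mm farther back than shut.
Start: joints at [0.984, 0.15, 1.437, -0, 1.554, -0.134], TCP at [0.252, 0.517, 0.231] pointing down, gripper open.
Joint ranges: [-2.8, 2.8], [-0.68, 2.1], [0.12, 2.68], [-1.39, 4.53], [0.16, 2.79], [-2.81, 2.81]. Speed limits (rad/s): [1.89, 1.89, 2.22, 3.01, 3.01, 3.01].

INTERFACE

Orientations are given as a unit quaternion [x, y, z, w].
In Python, from workcell import arm gives the robot as it stands. The module is installed in compiled form; this text tells all that it offers. Calls block until the motion is done:
- arm.reach(position, orientation): joint-space move of the TCP to a pose.
- arm.move_l(position, rot=None, velocity=0.15): straight line of the TCP; rot=None keeps the orientation; velocity is the mean speed in m/s.
- arm.set_joints(angles): joint-space move.
- arm.set_gripper(opening): finger opening in m; the grip force is fixed at half the most; returns when the fingers have stopped.
- arm.sleep(seconds).
- arm.ik(position, orientation): joint angles nearest the present ones, or None.
- arm.read_camera(name): name is "scene" or "top"; returns a dict with "frame" (384x512x3 uint8, red, green, blue), "fx", "fy", "cx", "cy" (pixels), "world_from_camera" (4x4, takes a point from camera to world coordinates). Camera axes: x right, y up, looking along -z (the intrinsics and any distortion apply to the point x, -y, -z); pixel columns grow to the right and rows downward; lengths in m; the calibration is good to about 2 mm. A picture is of the moment at which its call begins. There is no depth.
A pose or a line that the arm cannot do raises arm.IKError and nothing moves.
- arm.close_job(): hands the job in, once; it reports no verdict.
Trained networks look in a picture, given as the dict that the camera call returned (one of the last four; its "shot" number tells which), for a name from the list of things; names that differ only in an ending like _2 or _b are one class to them, and where a whole thing is asked for, a point or a joint stands for the part that bears it (a point fixed in the world has none). Each returns a list of dicts, best first, with "score" (0 to 1); they miss things now and then, are a little off and sometimes report something else, mostly with a low value. They report only what shows in the picture. A call takes as long as a camera call. They do not tell look-alikes from the thing itself.
- arm.search_frame(query, picture): "xy" ([column, row] in pixels, amid what is visible of it).
Readings, each from a call of its own:
- arm.read_time(): time.
- arm.read_q(): joint angles.
- arm.read_qd(): joint speeds.
- arm.read_effort(): joint torques, N m.
- arm.read_ee_pos(): TCP position.
- arm.read_ee_rot(): TCP orientation.
- arm.read_contact_force(): force on the tool from outside, world axes, zero at the start.
- arm.read_ft_torque(): the same for the moment, N m.
- arm.read_opening(): finger opening in m.
Only numpy, scipy, OpenCV 4.12 (cv2) and the standard library are available. Lean on these libraries where they do the work, as an engineer would, in place of code of your own. Each camera call takes 0.05 s, during which the arm holds its last target. There are 200 camera calls.

TASK

Finish loading the magnetic separation stand for the bead capture: its left pocket already holds the first sample, so take the two tubes from the small rack beside it in sample order (left and right as the robot sees them), first the left tube into the middle pocket, then the right tube into the right pocket, each standing upright and fully down. Keep the magnets down until all the tubes are in; then swing the stand's cam lever up to the highest lift point of its cam, where the lever points straight up, and finish while still holding it there, because it springs back when let go. Leave the gel cassette, petri dish and pipette lying nearby alone.

Things in the scene. Friction and masses are not known exactly. Their poses are not given: they have to be found in the camera images.
- stand: Magnetic stand, fixed: aluminium base 104 x 184 mm, two grey cheeks, and between them a white plate (10 mm thick, top at z = 104 mm) with three 21 mm round holes 42 mm apart, marked 1, 2, 3 dots. Origin: centre of underside; x to its back (away from the robot within 15 deg), y left along the holes. Holes at x = -10, y = 42, 0, -42 mm; lever outside the right cheek (outer face y = -88 mm).
- pocket_1 (a point): Left pocket (one dot): point on the white seat strip under the centre of the left hole, 30 mm above the worktop, where the foot of a seated tube stands. The hole's mouth is 74 mm straight above this point.
- pocket_2 (a point): Middle pocket (two dots): the same point under the middle hole.
- pocket_3 (a point): Right pocket (three dots): the same point under the right hole, the one next to the lever.
- cam_lever (a joint): Turn of the lever about the stand's y axis, rad. 0: at rest on its stop, lying level, pointing to the stand's front (the robot). Positive: its handle rises and swings towards the back. 1.57: straight up, cam at its highest lift; beyond that the cam sinks again, end stop at 2.15. A spring returns it to 0 when let go (3 to 4 N at the handle all the way).
- handle_mid (a point): Middle of the lever's revolving handle: a grey barrel 46 mm long, 22 mm thick, lying along the stand's y, that spins freely on a pin at the lever's end, 85 mm from the lever's axis and outboard of the lever bar (at y = -136 mm of the stand). At rest 50 mm above the worktop and 33 mm in front of the right cheek. It can be pinched from above across its thickness while the lever turns under it.
- lever_axis (a point): Point on the lever's axis in the plane in which the handle's middle swings; the axis runs along the stand's y, 50 mm above the worktop. Fixed to the stand.
- magnet_bar (a joint): Rise of the magnet bar behind the tubes, m: 0 when the lever is at rest, 0.014 at the highest point. Two eccentric discs on the lever's shaft lift it: rise = 0.014 x sin(lever turn).
- bench_rack: White open rack for 15 ml tubes, 58 x 156 x 56 mm, 2 rows of 6 holes, fixed to the worktop beside the stand (left or right of it); not the rack by the back wall. Origin: centre of underside; x away from the robot, y left along its length (both within 18 deg). The two tubes stand in its front row, feet 4 mm above the worktop; the rack's top is at 56 mm.
- tube_1: 15 ml screw-cap conical tube, 119 mm tall, body 17 mm wide, cap (the top 13 mm) 21 mm wide, about 20 g. Origin: centre of its foot; z along the tube to the cap. Already stands in the stand's left pocket; leave it there.
- tube_2: Same kind of tube; at the start the left one (+y) of the two in the bench rack, 71 mm from the other. Goes first, into the middle pocket.
- tube_3: Same kind of tube; at the start the right one (-y) of the two in the bench rack. Goes second, into the right pocket.
- gel_plate: Flat gel cassette, 80 x 100 x 7 mm, lying on the worktop in front of the work. Bystander.
- petri_dish: Round petri dish, 91 mm wide, 16 mm high, lying on the worktop in front of the work. Bystander.
- bystander_pipette: Pipette, 41 x 246 x 28 mm, lying on the worktop to the left of the work. Bystander.
There are look-alikes about, which are no part of the job. Leave any pink or turquoise look-alike of the tube_1 alone.

How it is judged:
On the way, in this order (a step that is already met when the one before it is completed fails the run):
1. The left tube of the rack stands in the middle pocket, fully down, upright and let go (distance between tube_2 and pocket_2 below 0.006 m and angle between tube_2's own z axis and vertical below 0.1 rad and contact force between the fingers and tube_2 below 0.1 N), for 0.2 s.
2. Then the right tube of the rack stands in the right pocket, fully down, upright and let go (distance between tube_3 and pocket_3 below 0.006 m and angle between tube_3's own z axis and vertical below 0.1 rad and contact force between the fingers and tube_3 below 0.1 N), for 0.2 s.
At the end, for the whole second after the job is handed in: All three tubes stand in their pockets (foot within 6 mm of the seat point, within 0.1 rad of upright); the cam lever is at rest within 10 degrees of straight up, with the magnet bar within 0.7 mm of its full rise, and the fingers are still bearing on the lever with more than 1 N (distance between tube_1 and pocket_1 below 0.006 m and angle between each of tube_1, tube_2, tube_3's own z axis and vertical below 0.1 rad and distance between tube_2 and pocket_2 below 0.006 m and distance between tube_3 and pocket_3 below 0.006 m and value of joint cam_lever between 1.39 and 1.75 rad and value of joint magnet_bar above 0.0133 m and velocity of joint cam_lever between -0.1 and 0.1 rad/s and contact force between the fingers and cam_lever above 1 N); the arm keeps its last pose, push and grip.
It fails at once if The magnets are raised (more than 4 mm) before all three tubes are in their pockets (value of joint magnet_bar above 0.004 m and not ((distance between tube_1 and pocket_1 below 0.006 m and angle between tube_1's own z axis and vertical below 0.1 rad) and (distance between tube_2 and pocket_2 below 0.006 m and angle between tube_2's own z axis and vertical below 0.1 rad) and (distance between tube_3 and pocket_3 below 0.006 m and angle between tube_3's own z axis and vertical below 0.1 rad))).
It fails at once if A bystander (gel cassette, petri dish, pipette) is shifted by more than 2 cm (distance of any of gel_plate, petri_dish, bystander_pipette from where it was at the start of the episode above 0.02 m).
It also fails if it takes over 67 s, if anything falls off the work surface, if the arm or the gripper's body presses on something with over 40 N, if the wrist force passes 120 N, or if a joint passes its speed limit or range.

## Working session

There is one attempt and no reset: what is moved stays moved. The work goes in short steps, each a Python script; the robot and the scene stay as the last script left them, time stands still between calls to the robot, and variables do not carry over. Pictures are saved under pics/ and viewed, on a budget of 10 in all, crops included, one or two more only if the job needs it, and the job is handed in when it is done.

```bash
mkdir -p pics
cat > h.py <<'E'
import numpy as np, cv2
from workcell import arm
def ray(p,uv):
    M=np.array(p["world_from_camera"]);d=np.array([(uv[0]-p["cx"])/p["fx"],-(uv[1]-p["cy"])/p["fy"],-1.])
    d=M[:3,:3]@d;return M[:3,3],d/np.linalg.norm(d)
def atz(p,uv,z):
    o,d=ray(p,uv);return o+d*(z-o[2])/d[2]
def proj(p,X):
    M=np.linalg.inv(np.array(p["world_from_camera"]));c=M[:3,:3]@np.array(X)+M[:3,3]
    return np.array([p["cx"]+p["fx"]*c[0]/-c[2],p["cy"]+p["fy"]*c[1]/c[2]])
def tri(a,b):
    (o1,d1),(o2,d2)=a,b
    A=np.stack([d1,-d2],1);s=np.linalg.lstsq(A,o2-o1,rcond=None)[0]
    p,q=o1+d1*s[0],o2+d2*s[1];return (p+q)/2,np.linalg.norm(p-q)
def save(p,n,box=None,s=1.5):
    f=p["frame"][:,:,::-1]
    if box: x0,y0,x1,y1=box;f=f[y0:y1,x0:x1]
    cv2.imwrite("pics/"+n,cv2.resize(f,None,fx=s,fy=s,interpolation=cv2.INTER_CUBIC))
E
python3 - <<'E'
from h import *
np.set_printoptions(precision=4,suppress=True)
for n in ["scene","top"]:
    p=arm.read_camera(n);save(p,n+"1.png")
    print(n,[k for k in p if k!="frame"],p["fx"],p["cx"],p["cy"]);print(np.array(p["world_from_camera"]))
    for q in ["stand","tube_1","cam_lever","handle_mid","bench_rack","pocket_2","gel_plate","petri_dish"]:
        print(q,[(np.round(d["xy"]).tolist(),round(d["score"],2)) for d in arm.search_frame(q,p)])
print(arm.read_time(),arm.read_ee_pos(),arm.read_ee_rot())
E
```

```text
scene ['fx', 'fy', 'cx', 'cy', 'world_from_camera', 'shot'] 386.06438636583596 253.74225539727806 189.77494019288906
[[ 0.8967  0.3278 -0.2974  0.189 ]
 [-0.4425  0.6502 -0.6175 -0.5689]
 [-0.0091  0.6853  0.7282  0.8622]
 [ 0.      0.      0.      1.    ]]
stand [([322.0, 264.0], 0.9)]
tube_1 [([310.0, 220.0], 0.72), ([284.0, 272.0], 0.55), ([272.0, 251.0], 0.44)]
cam_lever [([318.0, 298.0], 0.61), ([271.0, 166.0], 0.41)]
handle_mid [([316.0, 298.0], 0.68), ([319.0, 262.0], 0.19)]
bench_rack [([266.0, 180.0], 0.87), ([316.0, 298.0], 0.39)]
pocket_2 [([320.0, 263.0], 0.63)]
gel_plate [([202.0, 228.0], 0.88)]
petri_dish [([252.0, 314.0], 0.93), ([203.0, 229.0], 0.38)]
top ['fx', 'fy', 'cx', 'cy', 'world_from_camera', 'shot'] 421.36659665906427 262.1755035981955 189.00495753185803
[[ 0.0041  0.9953 -0.0967  0.3505]
 [-1.      0.0035 -0.0069  0.0692]
 [-0.0066  0.0967  0.9953  1.3768]
 [ 0.      0.      0.      1.    ]]
stand [([338.0, 166.0], 0.68)]
tube_1 [([342.0, 196.0], 0.56), ([318.0, 195.0], 0.52), ([241.0, 151.0], 0.37)]
cam_lever []
handle_mid [([368.0, 187.0], 0.71)]
bench_rack [([236.0, 155.0], 0.71)]
pocket_2 [([340.0, 165.0], 0.94)]
gel_plate [([260.0, 233.0], 0.82)]
petri_dish [([236.0, 156.0], 0.68), ([347.0, 227.0], 0.55)]
0.9 [0.2516 0.517  0.2313] [ 0.2245  0.9745 -0.     -0.    ]
```

View pics/scene1.png

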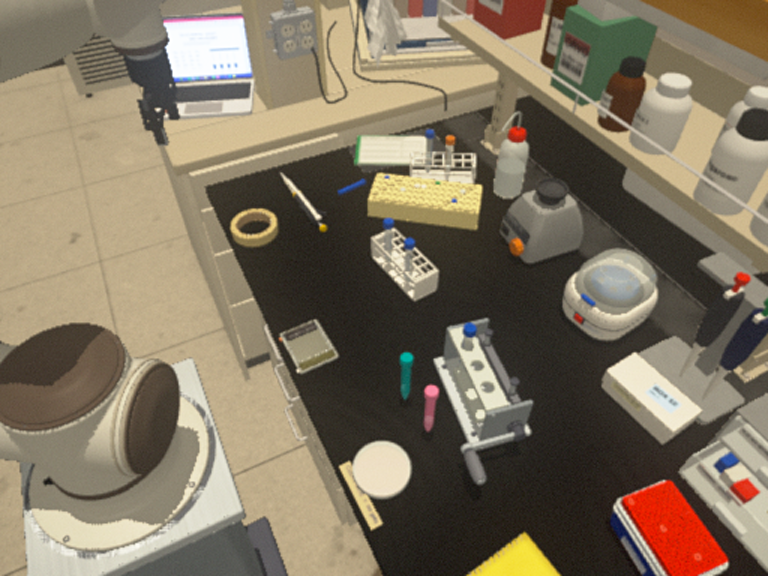

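View pics/top1.png

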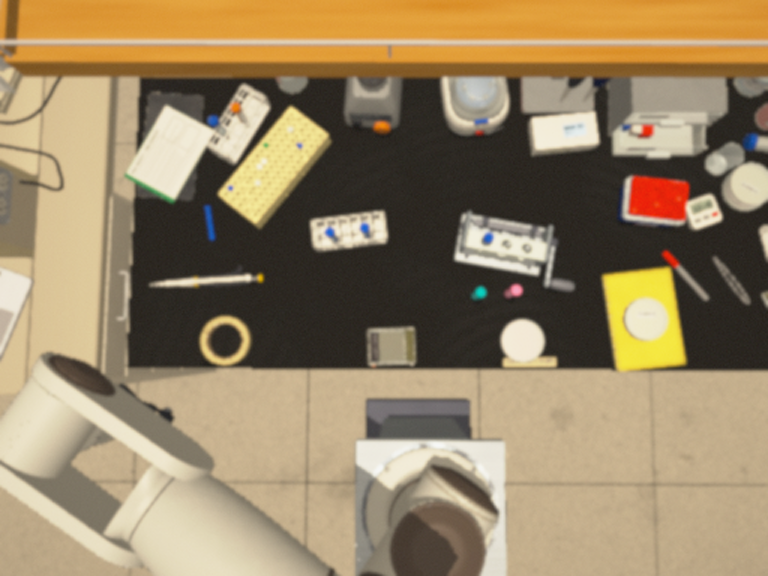

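The rack with blue-capped tubes is left of the stand: caps at top (220,155) and (243,153), scene (259,149) and (273,162), in raw pixels. Tube 1 is in the left hole. The turquoise and pink look-alikes stand in front of the stand. Next I measure.

Run:
```python
from h import *
np.set_printoptions(precision=4,suppress=True)
P={}
for n in ["scene","top"]:
    ps=[arm.read_camera(n) for _ in range(4)]
    f=np.mean([p["frame"].astype(float) for p in ps],0);p=ps[0];P[n]=p;p["frame"]=f.astype(np.uint8)
    r,g,b=f[...,0],f[...,1],f[...,2]
    w=np.clip(b-1.5*np.maximum(r,g*0.8)-20,0,None);m=(w>0).astype(np.uint8)
    k,l,st,c=cv2.connectedComponentsWithStats(m)
    for i in range(1,k):
        if st[i,4]>8 and st[i,4]<150: 
            ys,xs=np.where(l==i);print(n,st[i].tolist(),c[i])
s=P["scene"]["frame"][205:335,280:365];t=P["top"]["frame"][135:200,295:390]
a=cv2.resize(s,(390,596),interpolation=cv2.INTER_CUBIC);b=cv2.resize(t,(410,281),interpolation=cv2.INTER_CUBIC)
t2=P["top"]["frame"][130:175,195:270];b2=cv2.resize(t2,(410,246),interpolation=cv2.INTER_CUBIC)
o=np.zeros((596,800,3),np.uint8);o[:,:390]=a;o[:281,390:]=b;o[300:546,390:]=b2
cv2.imwrite("pics/crop1.png",o[:,:,::-1])
```

```text
scene [157, 49, 11, 3, 25] [162.44  50.08]
scene [147, 50, 8, 3, 17] [150.      50.7059]
scene [116, 52, 4, 3, 11] [117.3636  52.9091]
scene [284, 86, 5, 6, 23] [286.1739  88.4348]
scene [225, 119, 19, 11, 66] [234.0455 124.0606]
scene [255, 146, 8, 7, 38] [258.4211 148.4474]
scene [270, 158, 7, 8, 44] [272.6591 161.75  ]
scene [388, 196, 9, 8, 29] [391.7241 199.5172]
scene [309, 215, 9, 10, 66] [312.9242 219.3182]
scene [477, 302, 15, 13, 97] [484.0722 307.6495]
top [138, 76, 7, 8, 42] [141.4048  79.8571]
top [317, 80, 7, 2, 13] [320.2308  80.5385]
top [496, 89, 9, 11, 77] [499.961   93.8961]
top [136, 136, 8, 25, 125] [139.424 148.12 ]
top [241, 149, 5, 6, 22] [242.6818 151.6364]
top [217, 152, 5, 6, 22] [219.3636 154.5   ]
top [323, 156, 5, 6, 26] [325.0385 158.3077]
```

View pics/crop1.png

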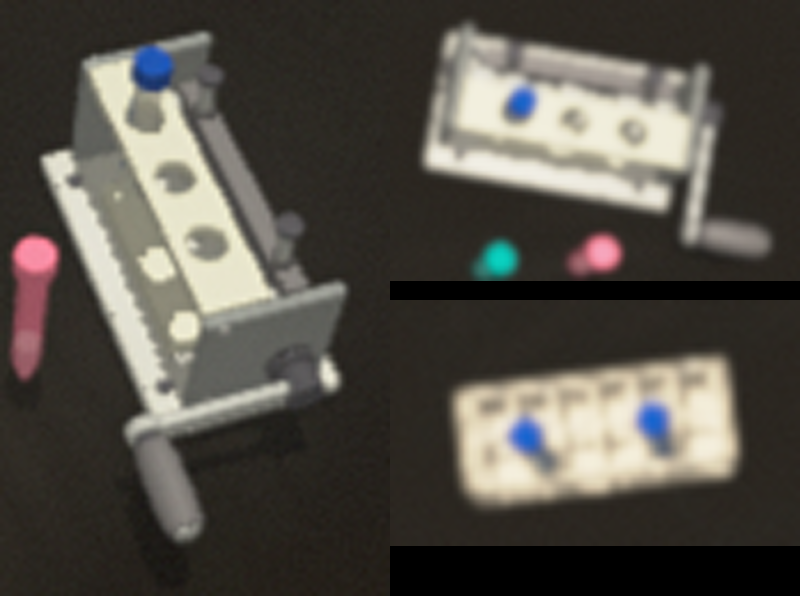

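```bash
cat > fit.py <<'E'
from h import *
from scipy.optimize import least_squares
np.set_printoptions(precision=4,suppress=True)
P={n:arm.read_camera(n) for n in ["scene","top"]}
def cyl(p,c,a,r,L):  # centroid of silhouette of cylinder centred c, axis a
    a=np.array(a,float);u=np.cross(a,[.3,.5,.8]);u/=np.linalg.norm(u);v=np.cross(a,u)
    pts=[proj(p,c+s*a*L/2+r*(np.cos(t)*u+np.sin(t)*v)) for s in(-1,1) for t in np.linspace(0,6.28,24)]
    m=cv2.moments(cv2.convexHull(np.array(pts,np.float32)));return np.array([m["m10"],m["m01"]])/m["m00"]
def capfit(s,t):
    f=lambda X:np.r_[cyl(P["scene"],X-[0,0,.0065],[0,0,1],.0105,.013)-s,cyl(P["top"],X-[0,0,.0065],[0,0,1],.0105,.013)-t]
    r=least_squares(f,[.5,.1,.13]);return r.x,r.fun
E
python3 - <<'E'
from fit import *
caps={"t2":((258.42,148.45),(219.36,154.5)),"t3":((272.66,161.75),(242.68,151.64)),"t1":((312.92,219.32),(325.04,158.31))}
C={k:capfit(*map(np.array,v)) for k,v in caps.items()}
for k,v in C.items():print(k,*v)
print("71mm?",np.linalg.norm(C["t2"][0]-C["t3"][0]))
H={"h2":((317.5,243.2),(337.5,162.4)),"h3":((324.7,257.6),(351.2,164.8)),"hd":((316,310.8),(374.5,189.4))}
for k,(s,t) in H.items():print(k,*tri(ray(P["scene"],s),ray(P["top"],t)))
loc={"h2":[-.01,0,.102],"h3":[-.01,-.042,.102]}
def st(q,X):
    c,s=np.cos(q[2]),np.sin(q[2]);return np.array([q[0]+c*X[0]-s*X[1],q[1]+s*X[0]+c*X[1],X[2]])
def f(q):
    r=[]
    for j,n in enumerate(["scene","top"]):
        for k in loc:r.append(proj(P[n],st(q,loc[k]))-H[k][j])
        a=st(q,[0,1,0])-st(q,[0,0,0])
        r.append(cyl(P[n],st(q,[-.010,.042,.149-.0065]),[0,0,1],.0105,.013)-caps["t1"][j])
        r.append(.5*(cyl(P[n],st(q,[HX,-.136,.05]),a,.011,.046)-H["hd"][j]))
    return np.ravel(r)
for HX in (-.085,-.07,-.09):
    r=least_squares(f,[.5,-.1,0]);print(HX,r.x,r.fun.reshape(-1,2))
    for X in ([-.01,.042,.03],[-.01,0,.03],[-.01,-.042,.03],[HX,-.136,.05]):print(st(r.x,X))
E
```

```text
t2 [0.5785 0.2073 0.123 ] [-0.4136  0.1533  0.2857 -0.3393]
t3 [0.5878 0.137  0.1239] [-0.6047  0.1095  0.1755 -0.503 ]
t1 [ 0.5647 -0.1078  0.1479] [-0.7422  0.2158 -0.0917 -0.7373]
71mm? 0.07095612923385555
h2 [ 0.5565 -0.1513  0.1046] 0.0002696932491407311
h3 [ 0.5492 -0.1929  0.1047] 0.00039986892251815334
hd [ 0.4793 -0.2756  0.0531] 0.0005468418348058615
-0.085 [ 0.5682 -0.1513 -0.103 ] [[ 0.2237  0.0583]
 [ 1.2666 -0.3908]
 [-1.3055  0.4271]
 [-1.661   1.7607]
 [-0.4658 -0.4818]
 [-0.4495 -1.4414]
 [ 0.1959 -0.0912]
 [ 0.3122  1.5362]]
[ 0.5625 -0.1085  0.03  ]
[ 0.5582 -0.1503  0.03  ]
[ 0.5539 -0.192   0.03  ]
[ 0.4696 -0.2778  0.05  ]
-0.07 [ 0.5673 -0.1522 -0.1559] [[ 0.0205  0.2941]
 [ 0.1927  0.1267]
 [-0.6599  0.4113]
 [-0.5032  0.6427]
 [-0.344  -0.2209]
 [-0.409  -0.4671]
 [ 0.4099 -0.5566]
 [-0.0576  0.3698]]
[ 0.5639 -0.1091  0.03  ]
[ 0.5574 -0.1506  0.03  ]
[ 0.5509 -0.1921  0.03  ]
[ 0.477  -0.2757  0.05  ]
-0.09 [ 0.5681 -0.1504 -0.0545] [[ 0.0849 -0.0564]
 [ 1.8963 -0.7926]
 [-2.2065  0.5702]
 [-1.0206  2.3089]
 [-0.6062 -0.445 ]
 [-0.5481 -2.0623]
 [ 0.0039  0.6244]
 [ 0.8548  1.3488]]
[ 0.5604 -0.1079  0.03  ]
[ 0.5581 -0.1498  0.03  ]
[ 0.5558 -0.1918  0.03  ]
[ 0.4708 -0.2813  0.05  ]
```

Heights agree with the text: cap tops 123–124 mm and the plate at 104.6 mm. I'll fit the stand pose with the handle x left free, and check both grasp yaws with IK.

Run:
```python
from fit import *
caps1=((312.92,219.32),(325.04,158.31))
H={"h2":((317.5,243.2),(337.5,162.4)),"h3":((324.7,257.6),(351.2,164.8)),"hd":((316,310.8),(374.5,189.4))}
loc={"h2":[-.01,0,.103],"h3":[-.01,-.042,.103]}
def st(q,X):
    c,s=np.cos(q[2]),np.sin(q[2]);return np.array([q[0]+c*X[0]-s*X[1],q[1]+s*X[0]+c*X[1],X[2]])
def f(q):
    r=[]
    for j,n in enumerate(["scene","top"]):
        for k in loc:r.append(proj(P[n],st(q,loc[k]))-H[k][j])
        a=st(q,[0,1,0])-st(q,[0,0,0])
        r.append(.7*(cyl(P[n],st(q,[-.010,.042,.149-.0065]),[0,0,1],.0105,.013)-caps1[j]))
        r.append(.7*(cyl(P[n],st(q,[q[3],-.136,.05]),a,.011,.046)-H["hd"][j]))
    return np.ravel(r)
r=least_squares(f,[.5,-.1,0,-.07]);q=r.x;print(q,r.fun)
for X in ([-.01,.042,.03],[-.01,0,.03],[-.01,-.042,.03],[q[3],-.136,.05],[q[3]+.085,-.136,.05]):print(st(q,X))
np.save("stand.npy",q)
for a in ((np.pi/2+q[2])/2,(np.pi/2+q[2])/2+np.pi/2):
    for p in ([.5785,.2073,.27],[.5785,.2073,.095],[.557,-.151,.27],[.55,-.193,.121],[.477,-.276,.031],[.56,-.262,.116]):
        print(round(a,3),p,arm.ik(p,[np.cos(a),np.sin(a),0,0]))
```

```text
[ 0.5666 -0.1512 -0.1016 -0.0748] [-0.3265  0.0202  0.7331 -0.4202 -1.3504  0.4419  0.1869  1.5761 -0.4458
 -0.0172 -0.4155 -0.9945  0.1091  0.323   0.6234  0.2268]
[ 0.5609 -0.1084  0.03  ]
[ 0.5566 -0.1501  0.03  ]
[ 0.5524 -0.1919  0.03  ]
[ 0.4784 -0.2789  0.05  ]
[ 0.5629 -0.2875  0.05  ]
0.735 [0.5785, 0.2073, 0.27] [ 0.2188  0.2245  1.273  -0.      1.6441  0.3204]
0.735 [0.5785, 0.2073, 0.095] [ 0.2188  0.3101  1.5237 -0.      1.3078  0.3204]
0.735 [0.557, -0.151, 0.27] [-0.3982  0.1452  1.3661 -0.      1.6303 -0.2966]
0.735 [0.55, -0.193, 0.121] [-0.4696  0.2271  1.5735 -0.      1.341  -0.368 ]
0.735 [0.477, -0.276, 0.031] [-0.6644  0.2528  1.7416 -0.      1.1473 -0.5628]
0.735 [0.56, -0.262, 0.116] [-0.5621  0.301   1.4907 -0.      1.3499 -0.4606]
2.305 [0.5785, 0.2073, 0.27] None
2.305 [0.5785, 0.2073, 0.095] None
2.305 [0.557, -0.151, 0.27] None
2.305 [0.55, -0.193, 0.121] [-0.4696  0.2271  1.5735 -0.      1.341   2.7735]
2.305 [0.477, -0.276, 0.031] [-0.6644  0.2528  1.7416 -0.      1.1473  2.5788]
2.305 [0.56, -0.262, 0.116] [-0.5621  0.301   1.4907 -0.      1.3499  2.681 ]
```

Run:
```python
from fit import *
caps={"t2":((258.42,148.45),(219.36,154.5)),"t3":((272.66,161.75),(242.68,151.64)),"t1":((312.92,219.32),(325.04,158.31))}
H={"h2":((317.5,243.2),(337.5,162.4)),"h3":((324.7,257.6),(351.2,164.8)),"hd":((316,310.8),(374.5,189.4))}
loc={"h2":[-.01,0,.103],"h3":[-.01,-.042,.103]}
K=dict(diff_step=1e-2,x_scale=[.01,.01,.05,.01][:4],method="lm")
def st(q,X):
    c,s=np.cos(q[2]),np.sin(q[2]);return np.array([q[0]+c*X[0]-s*X[1],q[1]+s*X[0]+c*X[1],X[2]])
def f(q):
    r=[]
    for j,n in enumerate(["scene","top"]):
        for k in loc:r.append(proj(P[n],st(q,loc[k]))-H[k][j])
        a=st(q,[0,1,0])-st(q,[0,0,0])
        r.append(.7*(cyl(P[n],st(q,[-.010,.042,.149-.0065]),[0,0,1],.0105,.013)-caps["t1"][j]))
        r.append(.7*(cyl(P[n],st(q,[q[3],-.136,.05]),a,.011,.046)-H["hd"][j]))
    return np.ravel(r)
r=least_squares(f,[.567,-.151,-.16,-.07],**K);q=r.x;print(q,r.cost,r.fun)
for X in ([-.01,.042,.03],[-.01,0,.03],[-.01,-.042,.03],[q[3],-.136,.05],[q[3]+.085,-.136,.05]):print(st(q,X))
np.save("stand.npy",q)
for k,(s,t) in caps.items():
    g=lambda X:np.r_[cyl(P["scene"],X-[0,0,.0065],[0,0,1],.0105,.013)-s,cyl(P["top"],X-[0,0,.0065],[0,0,1],.0105,.013)-t]
    r=least_squares(g,[.57,.1,.13],diff_step=1e-2,method="lm");print(k,r.x,r.fun)
```

```text
[ 0.5669 -0.1525 -0.1759 -0.0641] 0.5169583921649386 [-0.0167  0.1471 -0.173   0.0805 -0.2922  0.2961  0.0225  0.3838 -0.2374
 -0.1655 -0.3325 -0.1414  0.3541 -0.5052 -0.1939 -0.149 ]
[ 0.5644 -0.1094  0.03  ]
[ 0.5571 -0.1508  0.03  ]
[ 0.5497 -0.1921  0.03  ]
[ 0.4801 -0.2752  0.05  ]
[ 0.5638 -0.2901  0.05  ]
t2 [0.5787 0.2078 0.1229] [-0.4134  0.0726  0.1485 -0.4043]
t3 [0.5879 0.1369 0.1239] [-0.5451  0.0971  0.2131 -0.5496]
t1 [ 0.5643 -0.1088  0.1495] [-0.6033  0.1111  0.3079 -0.6982]
```

```bash
cat >> h.py <<'E'
qs=np.load("stand.npy");ang=(np.pi/2+qs[2])/2;R=[np.cos(ang),np.sin(ang),0,0]
def st(X,q=qs):
    c,s=np.cos(q[2]),np.sin(q[2]);return np.array([q[0]+c*X[0]-s*X[1],q[1]+s*X[0]+c*X[1],X[2]])
def stat(t=""):
    print(t,round(arm.read_time(),2),np.round(arm.read_ee_pos(),4),"F",np.round(arm.read_contact_force(),2),"op",round(arm.read_opening(),4))
E
python3 - <<'E'
from h import *
x,y=.5787,.2078
arm.reach([x,y,.22],R);arm.set_gripper(.06)
arm.move_l([x,y,.095],velocity=.15);stat("at")
arm.set_gripper(0);stat("grip")
arm.move_l([x,y,.27],velocity=.15);stat("up")
p=arm.read_camera("scene")
t=arm.read_camera("top")
o=np.hstack([cv2.resize(p["frame"][90:240,190:310],(400,500)),cv2.resize(t["frame"][90:190,180:260],(400,500))])
cv2.imwrite("pics/g2.png",o[:,:,::-1])
E
```

```text
at 4.61 [0.5792 0.2079 0.096 ] F [0.07 0.11 0.64] op 0.0603
grip 5.07 [0.579  0.2079 0.0957] F [-0.16  0.48  5.09] op 0.0186
up 6.38 [0.5785 0.2078 0.269 ] F [-0.11 -0.1  -0.07] op 0.0187
```

View pics/g2.png

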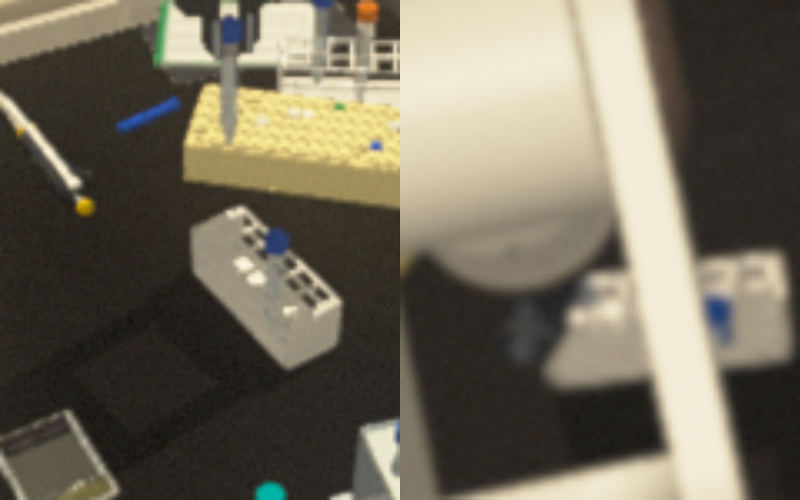

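Tube 2 is held upright: cap at scene (259,99), foot at about (259,131). Now I move over the middle pocket and lower it with force checks.

```bash
cat >> h.py <<'E'
def insert(xy,zseat):
    x,y=xy
    arm.reach([x,y,.27],R);arm.move_l([x,y,zseat+.070],velocity=.15);stat("above")
    z=zseat+.070
    F0=np.array(arm.read_contact_force())
    while z>zseat-.004:
        z-=.006 if z>zseat+.006 else .002
        arm.move_l([x,y,z],velocity=.06);F=np.array(arm.read_contact_force())-F0
        print(round(z,4),np.round(F,2))
        if F[2]>6 or np.hypot(*F[:2])>8: stat("stop");return z
    return z
E
python3 - <<'E'
from h import *
insert(st([-.01,0,0])[:2],.1217);stat("end")
p=arm.read_camera("scene")
save(p,"i2.png",(260,170,390,290),4.5)
E
```

```text
above 8.51 [ 0.5575 -0.1505  0.1926] F [-0.1  -0.43 -1.24] op 0.0186
0.1857 [-0.72 -0.    0.71]
0.1797 [-0.7   0.09  1.85]
0.1737 [-0.09 -0.3   0.83]
0.1677 [-0.6   0.3   1.48]
0.1617 [-0.26  0.06  1.18]
0.1557 [0.17 0.75 1.15]
0.1497 [-0.05  1.16  0.47]
0.1437 [-0.43  0.77  0.87]
0.1377 [ 0.92 -0.04  0.96]
0.1317 [0.18 0.35 0.88]
0.1257 [ 0.68 -0.15  1.36]
0.1237 [-0.59  0.36  0.85]
0.1217 [0.23 0.52 2.48]
0.1197 [-1.6  -0.51 20.74]
stop 12.01 [ 0.558  -0.1512  0.1216] F [-1.71 -0.94 19.5 ] op 0.0188
end 12.01 [ 0.558  -0.1512  0.1216] F [-1.71 -0.94 19.5 ] op 0.0188
```

View pics/i2.png

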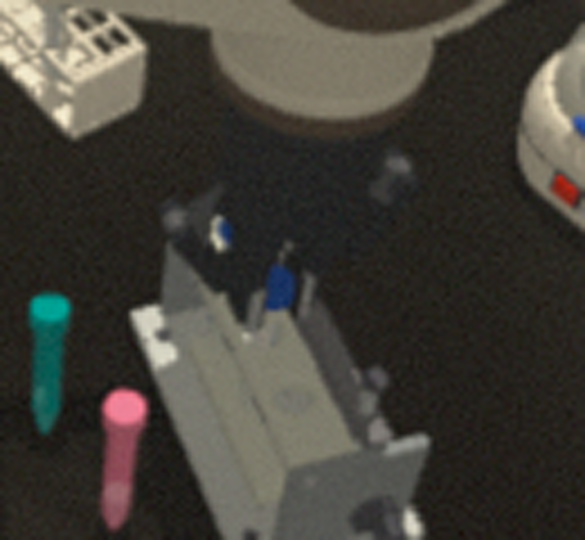

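Tube 2 entered the hole and bottomed out at the expected height. Release it, check it, and pick tube 3.

Run:
```python
from h import *
x,y=st([-.01,0,0])[:2]
arm.move_l([x,y,.1215],velocity=.05)
arm.set_gripper(.045);stat("rel");arm.move_l([x,y,.25],velocity=.18);stat("up")
x,y=.5879,.1369
arm.reach([x,y,.20],R);arm.set_gripper(.06)
ps=[arm.read_camera(n) for n in("scene","top")]
arm.move_l([x,y,.0957],velocity=.15);arm.set_gripper(0);stat("grip")
arm.move_l([x,y,.27],velocity=.18);stat("up")
p=arm.read_camera("scene")
o=np.hstack([cv2.resize(ps[0]["frame"][195:315,280:376],(400,500)),cv2.resize(p["frame"][80:230,200:320],(400,500))])
cv2.imwrite("pics/g3.png",o[:,:,::-1])
for k in ([-.01,.042,.1425],[-.01,0,.1425]):print(proj(p,st(k)))
```

```text
rel 12.68 [ 0.557  -0.1508  0.1213] F [-0.79  0.02  0.22] op 0.0449
up 13.55 [ 0.5568 -0.1507  0.2488] F [ 1.2   0.36 -0.63] op 0.0452
grip 16.38 [0.5883 0.137  0.0965] F [-0.86  0.32  6.54] op 0.0187
up 17.49 [0.5876 0.1369 0.2688] F [ 0.53 -0.39 -0.72] op 0.0183
[312.48740144 219.73826213]
[319.38400216 233.3544618 ]
```

View pics/g3.png

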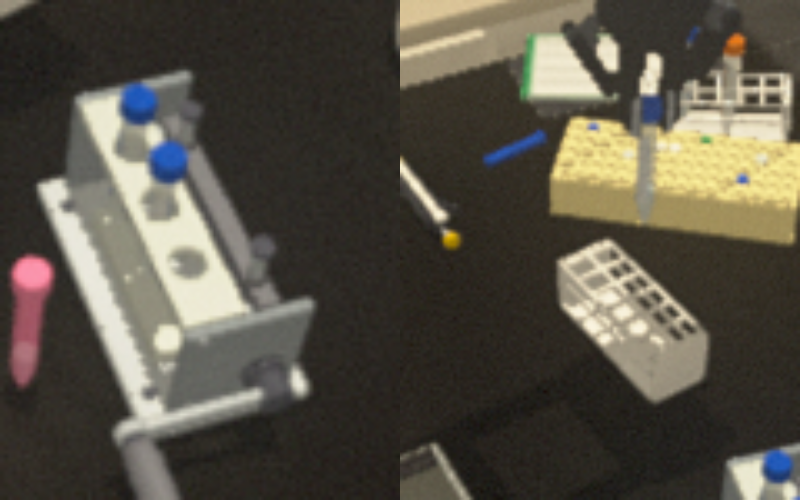

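Tube 2's cap is at scene (320,233), and a seated cap was predicted at (319,233), so it is seated. Tube 3 is held and the rack is empty. Insert tube 3, then measure the handle again.

Run:
```python
from h import *
x,y=st([-.01,-.042,0])[:2]
z=insert([x,y],.1217);stat("end")
if z<.124:
    arm.move_l([x,y,.1215],velocity=.05)
    arm.set_gripper(.045);stat("rel");arm.move_l([x,y,.22],velocity=.18)
    arm.reach([.50,-.10,.25],R)
ps=[arm.read_camera(n) for n in("scene","top")]
o=np.hstack([cv2.resize(ps[0]["frame"][205:325,280:376],(400,500)),cv2.resize(ps[1]["frame"][130:210,320:400],(400,400))[:500].copy() if 0 else cv2.resize(ps[1]["frame"][130:230,320:400],(400,500))])
cv2.imwrite("pics/i3.png",o[:,:,::-1])
for p in ps:print(proj(p,st([-.01,-.042,.1425])),proj(p,st([qs[3],-.136,.05])),arm.search_frame("handle_mid",p)[:2])
stat()
```

```text
above 19.47 [ 0.5502 -0.1919  0.1926] F [ 0.17 -0.18 -0.16] op 0.0185
0.1857 [-0.08  0.7  -0.55]
0.1797 [ 0.21 -0.51  0.09]
0.1737 [-0.03 -0.23 -0.52]
0.1677 [-0.5   0.07  0.95]
0.1617 [-0.33 -0.02 -0.12]
0.1557 [-0.23 -0.25 -0.42]
0.1497 [0.11 0.9  0.11]
0.1437 [-0.72  0.76 -0.57]
0.1377 [ 0.78 -0.12  0.17]
0.1317 [-0.46  0.57 -0.14]
0.1257 [-0.29  0.22 -0.26]
0.1237 [ 0.02  0.   -0.05]
0.1217 [-0.97  0.02  7.63]
stop 22.72 [ 0.5502 -0.1924  0.1225] F [-0.8  -0.16  7.47] op 0.0185
end 22.72 [ 0.5502 -0.1924  0.1225] F [-0.8  -0.16  7.47] op 0.0185
rel 23.34 [ 0.5497 -0.1921  0.1213] F [-0.62 -0.08 -0.3 ] op 0.0448
[326.7231708  247.84443877] [315.94400551 311.1808018 ] [{'xy': [317.6, 296.3], 'score': 0.97}]
[353.57809698 162.59890188] [374.16737551 189.16635606] [{'xy': [304.9, 162.3], 'score': 0.37}]
 24.76 [ 0.5001 -0.1006  0.249 ] F [-0.05  0.21 -0.18] op 0.0449
```

View pics/i3.png

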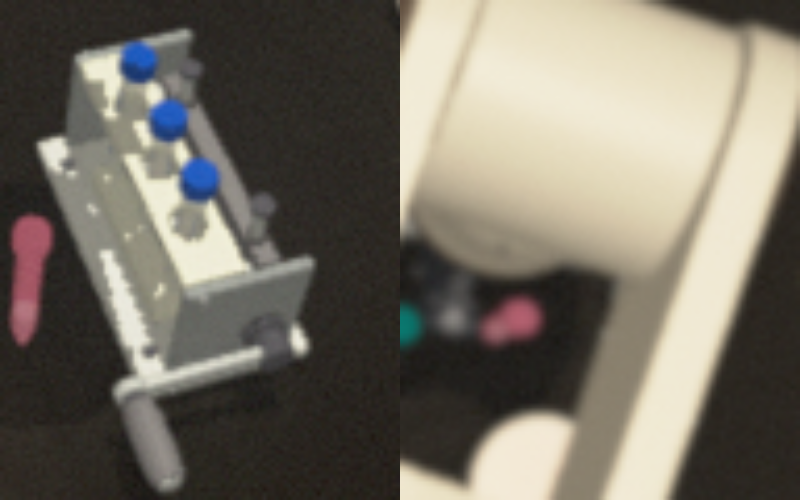

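All three tubes are seated: caps at scene (313,220), (320,234) and (328,248), against (327,248) predicted for tube 3. The handle at scene (317,311) matches the fit. Next I pinch it and check.

Run:
```python
from h import *
X=lambda th,dz=0:st([qs[3]+.085*(1-np.cos(th)),-.136,.032+.085*np.sin(th)+dz])
arm.reach(X(0,.13),R);arm.set_gripper(.05)
arm.move_l(X(0),velocity=.15);stat("at")
arm.set_gripper(0);stat("grip")
for d in range(10,91,10):
    arm.move_l(X(np.radians(d)),velocity=.08);print(d);stat()
    F=np.array(arm.read_contact_force())
    if np.linalg.norm(F)>30 or arm.read_opening()<.012: print("STOP");break
p=arm.read_camera("scene");save(p,"lev.png",(270,190,400,310),4.5)
t=arm.read_camera("top")
a=cv2.resize(p["frame"][200:320,280:376],(400,500));b=cv2.resize(t["frame"][130:230,310:390],(400,500))
cv2.imwrite("pics/lev.png",np.hstack([a,b])[:,:,::-1])
```

```text
at 26.81 [ 0.4805 -0.2755  0.0329] F [-0.78 -0.33  0.84] op 0.0501
grip 27.18 [ 0.48   -0.2754  0.0325] F [-4.4  -0.13  5.38] op 0.0191
10
 27.52 [ 0.4811 -0.2755  0.0472] F [-4.7  -1.49 -1.73] op 0.0193
20
 27.85 [ 0.4848 -0.2762  0.0613] F [-6.29 -2.74 -0.39] op 0.0191
30
 28.18 [ 0.4909 -0.2773  0.0748] F [-8.35 -2.    0.87] op 0.0193
40
 28.52 [ 0.4993 -0.2789  0.087 ] F [-10.07  -1.32   5.08] op 0.0192
50
 28.85 [ 0.5097 -0.2808  0.0978] F [-9.4  -1.32  7.89] op 0.0191
60
 29.18 [ 0.522  -0.2831  0.1065] F [-8.29 -0.86  8.58] op 0.0189
70
 29.52 [ 0.5353 -0.2855  0.1127] F [-6.62 -1.64 10.81] op 0.0193
80
 29.85 [ 0.5496 -0.2881  0.1166] F [-3.72 -3.21 10.75] op 0.019
90
 30.18 [ 0.5643 -0.2907  0.1179] F [-2.59 -3.64  8.87] op 0.0189
```

View pics/lev.png

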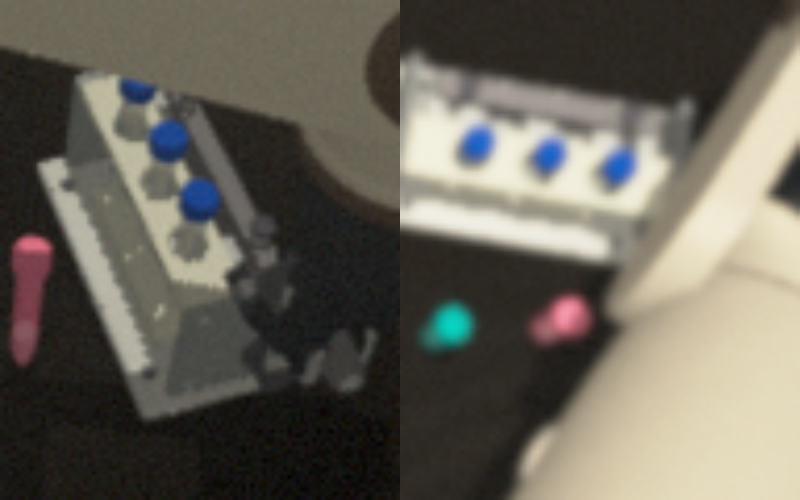

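The lever is up and still pinched. The opening of 19 mm is unchanged from the grip at rest, and all three caps are in line. Let it settle, take last checks, and hand in.

Run:
```python
from h import *
for _ in range(2):arm.sleep(.5);stat();print(np.abs(arm.read_qd()).max())
e=arm.read_ee_pos();th=np.arctan2(e[2]+.018-.05,st([qs[3]+.085,-.136,0])[0]-e[0]);print("lever est deg",np.degrees(th))
arm.close_job()
```

```text
30.78 [ 0.564  -0.2906  0.1179] F [-2.52 -3.47  8.37] op 0.0191
0.0014031367549924597
 31.28 [ 0.564  -0.2906  0.1179] F [-2.22 -3.36  7.68] op 0.019
0.0020292150028164407
lever est deg 90.17301116359381
the job is handed in; nothing more can be done
```

I loaded both tubes and handed the job in at about 31 s, with the arm still holding the lever straight up. The interface reports no verdict, so what follows rests on my own checks.

- **Tubes:** The left rack tube went into the middle pocket first, then the right one into the right pocket. Each met the seat within about 1 mm of the expected height and was let go. In the pictures afterwards, the caps I checked were within about 1 px of where a seated tube should show. In the last picture all three caps are in line.
- **Lever:** I pinched the handle from above and followed its arc up in 10° steps. The gripper position puts it at about 90°. The finger opening stayed at 19 mm from the first grip to the end. The arm was still, and the tool felt about 2.2 N along x, the direction in which the spring pulls the lever back.
- **Not confirmed:**
  - The lever angle comes from the gripper position and my fit of the stand's pose. The gripper hid the handle in the last pictures, so I could not see the angle directly.
  - A steady force of about 8 N upward and 3 N sideways remained on the tool, which suggests my arc was about a millimetre low.
  - The gripped cap and handle read 2 to 3 mm narrower than their stated sizes.
- **Bystanders:** I did not touch the gel cassette, petri dish, pipette or look-alikes, but I did not measure the bystanders' positions again at the end.

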